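Park the herb trolley in its bay on the counter

TASK

Take the little herb trolley by its red handle and, wheels always on the counter, push it straight ahead over open counter until both front swivel castors trail straight back. Then steer it nose first into the wheel tracks of the wooden bay and press it against the sprung yellow buffer with a steady push of about 9 N for a second, never ramming it harder than 16 N. Let go and leave it parked at the buffer, castors trailing straight, the pot standing on it, the bottles, ramekin and mug left alone.

Things in the scene. Friction and masses are not known exactly. Their poses are not given: they have to be found in the camera images.
- trolley: Herb trolley, 0.6 to 1 kg with pot: wooden deck 170 x 90 mm, top at 38 mm; rim to 52 mm, nose panel to 70 mm. Origin: on the counter under the deck centre; +x forward (to the nose, away from the handle), +y its left. Wheels 24 mm across, 8 mm wide: rear ones fixed straight at x -55, y +-66 mm; front ones are swivel castors pivoting at x 52, y +-66 mm, at first turned anyhow.
- handle (a point): Centre of the red handle bar: horizontal bar 110 mm long across the trolley (its y), 14 x 14 mm section, centre 88 mm above the counter at x = -85 mm. Two black uprights carry it at y = +-41 mm (70 mm free between them). The bar is taken from above with the fingers closing along the trolley's x.
- nose (a point): Middle of the trolley's front face, x = +85, 55 mm above the counter; this face meets the buffer.
- wheel_left (a point): Centre of the left front castor wheel, 12 mm above the counter. It swings on a 16 mm radius about the pivot at (52, 66) mm in the trolley frame; trailing straight means it lies at (36, 66).
- wheel_right (a point): Centre of the right front castor wheel; pivot at (52, -66) mm in the trolley frame; trailing straight means it lies at (36, -66).
- pot: Terracotta pot with a green herb, 72 mm across, pot 66 mm high, leaves to about 150 mm, 0.25 kg, standing loose on the front half of the trolley's deck. Origin: centre of its underside.
- bay: Parking bay fixed to the counter: light wooden strips 8 mm high that leave two parallel wheel tracks, floored white, each 22 mm wide, 66 mm either side of the middle. Origin: on the counter at the middle of the open mouth; +x leads straight into the bay, z up. Strips run from x = 0 to 235 mm; overall 174 mm wide; a wheel that is not trailing catches on the strip ends.
- buffer: Yellow sprung buffer pad, 70 wide x 36 high mm, at the back of the bay. Origin: centre of its front face, 55 mm above the counter, at x = 215 mm in the bay frame when free. It yields straight back by a few mm against a stiff damped spring.
- bottle_a: Clear glass bottle with white stopper, 66 mm across, 190 mm high; bystander. Origin: centre of its underside.
- bottle_b: Green glass bottle with white stopper, 56 mm across, 150 mm high; bystander. Origin: centre of its underside.
- ramekin: White ramekin, 72 mm across, 45 mm high; bystander. Origin: centre of its underside.
- mug: Blue mug, 80 mm across, 90 mm high; bystander. Origin: centre of its underside.
Not all that is in view belongs to the job. There is more than one size of the trolley; the one meant has the size given above.

How it is judged (in metres and radians):
On the way, in this order (a step that is already met when the one before it is completed fails the run):
1. on open counter, still outside the bay and at least 40 mm from its start, both front castors trail within about 22 degrees of straight back (x of each of wheel_left, wheel_right in the frame of trolley below 0.0372 m and y of wheel_left in the frame of trolley between 0.06 and 0.072 m and y of wheel_right in the frame of trolley between -0.072 and -0.06 m and distance of trolley from where it was at the start of the episode above 0.04 m and x of nose in the frame of bay below -0.01 m), for 0.1 s.
2. in the bay, castors trailing straight, the trolley is pressed on the buffer with 6 N or more (x of each of wheel_left, wheel_right in the frame of trolley below 0.0372 m and y of wheel_left in the frame of trolley between 0.06 and 0.072 m and y of wheel_right in the frame of trolley between -0.072 and -0.06 m and y of trolley in the frame of bay between -0.009 and 0.009 m and angle between the x axis of trolley and the x axis of bay, either way round below 0.1 rad and x of nose in the frame of bay above 0.2 m and contact force between trolley and buffer above 6 N), for 0.3 s.
At the end, for the whole second after the job is handed in: The trolley stands at rest on its wheels in the bay, within 9 mm of its middle line and 0.1 rad of its direction, nose within 13 mm of the buffer, both castors trailing within about 22 degrees of straight, released; the pot stands upright on the deck (x of each of wheel_left, wheel_right in the frame of trolley below 0.0372 m and y of wheel_left in the frame of trolley between 0.06 and 0.072 m and y of wheel_right in the frame of trolley between -0.072 and -0.06 m and y of trolley in the frame of bay between -0.009 and 0.009 m and angle between the x axis of trolley and the x axis of bay, either way round below 0.1 rad and x of nose in the frame of bay above 0.2 m and horizontal distance between nose and buffer below 0.013 m and linear speed of trolley below 0.01 m/s and height (world z) of trolley below 0.006 m and angle between trolley's own z axis and vertical below 0.06 rad and angle between pot's own z axis and vertical below 0.12 rad and y of pot in the frame of trolley between -0.03 and 0.03 m and x of pot in the frame of trolley between -0.06 and 0.06 m and contact force between the fingers and trolley below 0.1 N); the robot touches nothing.
It fails at once if the buffer is rammed with more than 16 N (contact force between trolley and buffer above 16 N).
It fails at once if the trolley is lifted or tipped (15 mm or 0.2 rad) (height (world z) of trolley above 0.015 m or angle between trolley's own z axis and vertical above 0.2 rad).
It fails at once if the pot tips over (angle between pot's own z axis and vertical above 0.4 rad).
It fails at once if a bottle, the ramekin or the mug is shifted more than 15 mm (distance of any of bottle_a, bottle_b, ramekin, mug from where it was at the start of the episode above 0.015 m).
It also fails if it takes over 58 s, if anything falls off the work surface, if the arm or the gripper's body presses on something with over 40 N, if the wrist force passes 120 N, or if a joint passes its speed limit or range.

ROBOT

A 6-joint arm with a two-finger parallel gripper is mounted at the origin on the work surface. World frame = base frame: x ahead of the robot, y to its left, z up, the work surface at z = 0. Lengths are in m, angles in degrees, forces in N, time in s.
With the tool pointing down it reaches from about 0.4 to 0.825 m from the base axis. Payload 7 kg.
Tool frame: the origin (TCP) lies on the centre line of the jaws, within the pads' length; the fingertips stand 19 mm ahead of it and the grasp point (between the pads) is the TCP (r.tip_extent is the distance from the TCP to the fingertips, in m); z points along the fingers, y is the line along which they close (so a half turn about z gives the same grasp; the last joint's range is limited). The gripper opens to 88 mm and grips with 3 to 60 N. Pads are 19 mm wide; open, the fingers measure 130 mm over their backs; the gripper's body (78 mm by 193 mm) begins 47 mm behind the grasp point.
Start: joints at [87.84, 20.546, 0.682, 0, -70.136, -16.507], TCP at [0.216, 0.639, 0.246] pointing down, gripper open.
Joint ranges: [-176.03, 176.03], [-82.01, 121.73], [-58.28, 71.71], [-173.87, 95.51], [-174.79, -0.11], [-173.66, 173.66]. Speed limits (degrees/s): [136.94, 136.94, 172.46, 180, 180, 180].

INTERFACE

Orientations are given as [roll, pitch, yaw] about the fixed x, y, z axes, in that order (R = Rz(yaw) Ry(pitch) Rx(roll)).
In Python, from plant import r gives the robot as it stands. The module is installed in compiled form; this text tells all that it offers.
- The arm moves only by the tool jog_arm, never from a script. Its argument "deltas" is a list that holds one entry, the list of rows, each a list of 5 numbers: the opening, from -1 (shut) to 1 (fully open), then the shift along the world's x, y, z in cm, then the turn about the world's z in rad. In form: [[[claw, dx, dy, dz, turn], ...]]. A call has 1 to 8 rows; each row shifts and turns the commanded pose from where the row before left it; what a row does not reach is not made up. A row lasts 1/8 s, in which the tool goes at most 62.5 mm and 10.7 degrees, less where a joint would pass 70% of its speed; a pose out of reach is approached as far as the arm can. A call with a gripper value outside its range is refused whole. The fingers move at their own pace and stop on an object; "force" is the grip in N (left out, the last holds). Time passes only in rows, so rows that do not move let the fingers close. It gives the time, the measured TCP pose, the force, the opening and the grip force at its end, in the units of the state.
- r.get_state(): the state, without advancing time (a new reading comes with each control period).
- r.capture(name): name is "scene" or "side" or "wrist"; returns the picture (420x560x3 uint8, blue, green, red); there is no depth.
- r.camera_info(name): a dict with "fx", "fy", "cx", "cy" (pixels), "view" (4x4, takes a point from world to camera coordinates). Camera axes: x right, y up, looking along -z (the intrinsics and any distortion apply to the point x, -y, -z); pixel columns grow to the right and rows downward; lengths in m; the calibration is good to about 2 mm. A picture is of the moment at which its call begins: read the wrist's pose just before it. camera_info takes no time and is no camera call; for the wrist camera it gives the pose at the moment of the call.
- r.close_job(): hands the job in; it is judged then, once.
The state is a dict: "time_s": time; "joints": joint angles; "qd": joint speeds; "joint_torque": joint torques, N m; "tcp_pos": TCP position; "eef_rot": TCP orientation; "contact_force": force on the tool from outside, world axes, zero at the start; "moment": the same for the moment, N m; "gripper_width": finger opening in m; "gripper_force": force on a finger pad.
Only numpy, scipy, OpenCV 4.12 (cv2) and the standard library are available. Lean on these libraries where they do the work, as an engineer would, in place of code of your own. Each camera call takes 0.05 s, during which the arm holds its last target. There are 200 camera calls.

## Working session

There is one attempt and no reset: what is moved stays moved. The work goes in short steps, Python scripts to look and compute and a tool call to move; the robot and the scene stay as the last step left them, time stands still between calls to the robot, and variables do not carry over. Pictures are saved under pics/ and viewed, at most 10 in all, crops included, and the job is handed in when it is done.

Besides the shell and the picture viewer there is one more tool, called after "Request:" as name([rows], argument=value, ...), one row to a line, values as JSON. jog_arm: Moves the arm, as the interface text tells. Its arguments: {"type":"object","properties":{"deltas":{"type":"array"},"force":{"type":"number"}},"required":["deltas"]}

```bash
mkdir -p pics; python3 - <<'E'
from plant import r
import cv2
for n in ("scene","side"):
    cv2.imwrite(f"pics/{n}0.png",r.capture(n)); 
    print(n,r.camera_info(n))
s=r.get_state();print(s["tcp_pos"],s["eef_rot"],s["time_s"],s["contact_force"])
E
```

```text
scene {'fx': 435.8841187218306, 'fy': 435.8841187218306, 'cx': 273.11371706014535, 'cy': 200.67313988168382, 'view': array([[-0.21362444,  0.97669017,  0.02099799,  0.24641494],
       [-0.55298023, -0.13861273,  0.82158346,  0.18026523],
       [ 0.80534307,  0.16389884,  0.56970142, -1.70939529],
       [ 0.        ,  0.        ,  0.        ,  1.        ]])}
side {'fx': 438.2326673788025, 'fy': 438.2326673788025, 'cx': 283.16132872676667, 'cy': 210.3697815427417, 'view': array([[ 8.27574245e-01, -5.61356214e-01,  2.62913123e-04,
        -4.75516305e-01],
       [ 3.91890320e-01,  5.78075916e-01,  7.15716573e-01,
        -1.75120324e-01],
       [-4.01923929e-01, -5.92205570e-01,  6.98390806e-01,
        -1.16658621e+00],
       [ 0.00000000e+00,  0.00000000e+00,  0.00000000e+00,
         1.00000000e+00]])}
[0.21592456 0.63911307 0.244712  ] [ 1.79913460e+02 -9.71572380e-03 -1.86697536e+01] 0.1 [ 0.48301684  0.72447767 -0.91206523]
```

View pics/scene0.png

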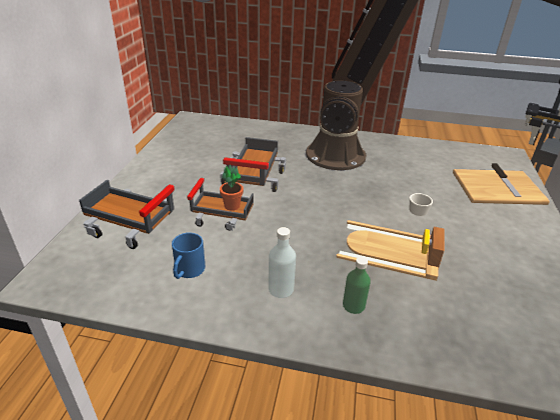

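View pics/side0.png

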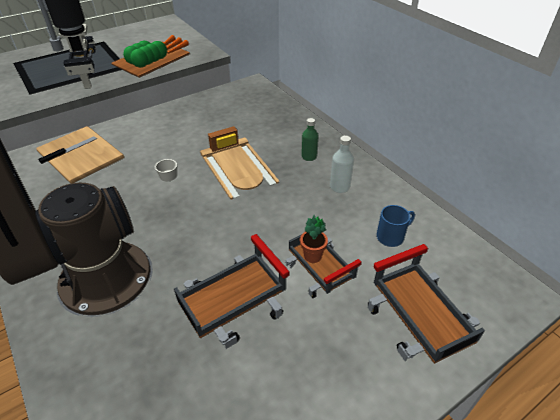

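```bash
cat > h.py <<'E'
import numpy as np, cv2
from plant import r
def cam(n): 
    c=r.camera_info(n); return c
def proj(c,P):
    P=np.atleast_2d(P); q=P@c["view"][:3,:3].T+c["view"][:3,3]
    return np.c_[c["cx"]+c["fx"]*q[:,0]/-q[:,2], c["cy"]+c["fy"]*q[:,1]/q[:,2]]
def ray(c,uv,z):
    R=c["view"][:3,:3];t=c["view"][:3,3];o=-R.T@t
    d=R.T@np.array([(uv[0]-c["cx"])/c["fx"],-(uv[1]-c["cy"])/c["fy"],-1])
    return o+d*(z-o[2])/d[2]
def crop(img,x,y,w,h,s):
    k=cv2.resize(img[y:y+h,x:x+w],None,fx=s,fy=s,interpolation=cv2.INTER_CUBIC)
    for i in range(0,w,10): cv2.putText(k,str(x+i),(i*s,8),0,.3,(0,0,255)) ; cv2.line(k,(i*s,0),(i*s,h*s),(255,255,255) ,1) if i%20==0 else None
    for j in range(0,h,10): cv2.putText(k,str(y+j),(0,j*s+4),0,.3,(0,0,255)); cv2.line(k,(0,j*s),(w*s,j*s),(255,255,255),1) if j%20==0 else None
    return k
E
python3 - <<'E'
from h import *
a=cv2.imread("pics/side0.png");b=cv2.imread("pics/scene0.png")
cv2.imwrite("pics/tr.png",np.hstack([crop(a,285,210,80,90,5),crop(b,180,155,80,90,5)]))
cv2.imwrite("pics/bay.png",np.hstack([crop(a,195,120,90,85,4),crop(b,335,210,110,85,4)]))
E
```

```text
(no output)
```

View pics/tr.png

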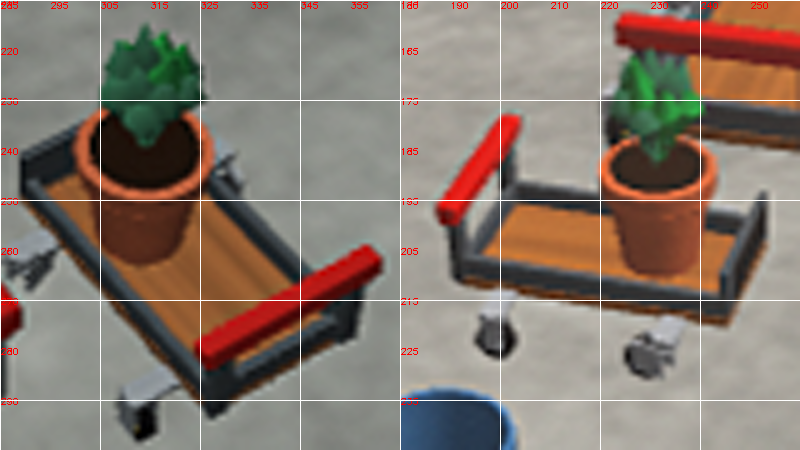

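View pics/bay.png

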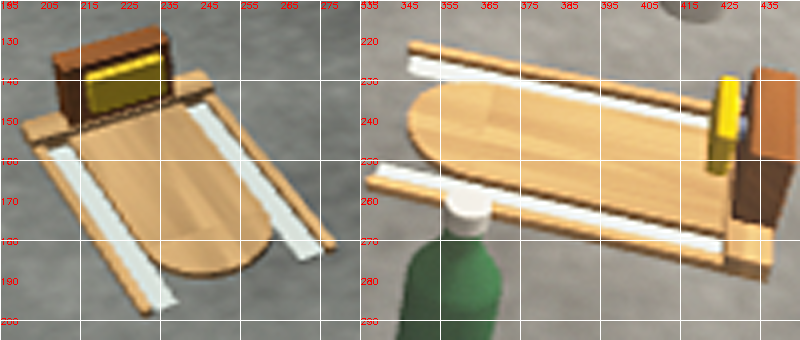

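```bash
cat > fit.py <<'E'
from h import *
from scipy.optimize import least_squares
def fit(obs,x0):
    C={n:cam(n) for n in {o[0] for o in obs}}
    def T(p,P):
        c,s=np.cos(p[2]),np.sin(p[2]); return np.array([p[0]+c*P[0]-s*P[1],p[1]+s*P[0]+c*P[1],P[2]])
    f=lambda p:np.concatenate([proj(C[n],T(p,P))[0]-uv for n,P,uv in obs])
    s=least_squares(f,x0,loss="soft_l1",f_scale=1.0)
    print("xy",s.x[:2].round(4),"yaw",np.degrees(s.x[2]).round(2)); print(f(s.x).reshape(-1,2).round(1).tolist()); return s.x
E
python3 - <<'E'
from fit import *
S,C="side","scene"
h=.088
t=[(S,(-.085,.055,h),(325.8,281.4)),(S,(-.085,-.055,h),(360,261.4)),(C,(-.085,.055,h),(202.4,179.4)),(C,(-.085,-.055,h),(189.8,197.6)),
(S,(.085,.045,.07),(289,241)),(C,(.085,.045,.07),(253,193.6)),(C,(.085,-.045,.07),(244.4,204.6)),(S,(-.085,.045,.026),(327.4,293)),(C,(.085,-.045,.026),(245.6,220))]
p=fit(t,[.6,-.2,1.5])
b=[(S,(0,.087,.008),(229.5,197)),(S,(0,-.087,.008),(279,181.5)),(S,(0,.055,0),(239.5,195.5)),(S,(0,-.055,0),(270,185.2)),
(S,(.215,.035,.073),(216.5,139)),(S,(.215,.035,.037),(217.5,148)),(S,(.215,-.035,.073),(235,133.7)),(S,(.215,-.035,.037),(235,143)),
(C,(0,.087,.008),(347.5,220.5)),(C,(0,.055,0),(347.5,229.2)),(C,(0,-.087,0),(338,257)),(C,(0,-.055,0),(338.2,253.5)),(C,(.215,.035,.073),(424.5,229.2))]
q=fit(b,[.6,.2,1.5])
c=cam(S);d=cam(C)
print("pot",ray(c,(313,262),.038), ray(d,(231,209.5),.038))
for n,u,v in(("mug",390,240),("botA",342,188),("botB",310,157),("ram",167,178)): print(n,ray(c,(u,v),0).round(3))
print("side handles big", [ray(c,x,.1).round(3) for x in((254,240),(286,271),(376,265),(427,250))])
dd=np.array(q[:2])-p[:2]; R=lambda a:np.array([[np.cos(a),np.sin(a)],[-np.sin(a),np.cos(a)]])
print("trolley in bay",R(q[2])@-dd, np.degrees(p[2]-q[2]))
E
```

```text
xy [ 0.4859 -0.3063] yaw 90.16
[[-0.3, -0.1], [0.3, -0.3], [-0.9, -0.4], [-1.1, 0.5], [-0.7, -0.4], [-0.1, -0.9], [0.9, 4.6], [-0.4, 1.5], [-0.1, 1.1]]
xy [0.5125 0.0712] yaw 84.65
[[0.4, -0.4], [-0.4, -2.2], [-0.2, -0.3], [-0.0, -0.9], [0.2, 0.9], [0.3, 0.6], [0.5, 0.5], [1.3, -0.2], [0.9, -0.5], [-1.1, -1.1], [-0.4, 0.9], [1.5, -2.8], [-0.0, -1.7]]
pot [ 0.46829469 -0.29649968  0.038     ] [ 0.50015998 -0.27529012  0.038     ]
mug [ 0.72  -0.332 -0.   ]
botA [ 0.751 -0.08   0.   ]
botB [ 0.763  0.11  -0.   ]
ram [0.301 0.285 0.   ]
side handles big [array([ 0.354, -0.192,  0.1  ]), array([ 0.365, -0.321,  0.1  ]), array([ 0.557, -0.429,  0.1  ]), array([ 0.696, -0.465,  0.1  ])]
trolley in bay [-0.37839553 -0.0087002 ] 5.502419252089198
```

Request:
jog_arm([
  [[1,2.6,-4.9,1.2,0.03],[1,2.6,-4.9,1.2,0.03],[1,2.6,-4.9,1.2,0.03],[1,2.6,-4.9,1.2,0.03],[1,2.6,-4.9,1.2,0.03],[1,2.6,-4.9,1.2,0.03],[1,2.6,-4.9,1.2,0.03],[1,2.6,-4.9,1.2,0.03]],
])

```text
time_s: 1.1
tcp_pos: [0.4244, 0.2457, 0.3419]
eef_rot: [-180.0, 0.0, -4.8]
contact_force: [0.3, 1.1, 0.1]
gripper_width: 0.088
gripper_force: 0.0
```

Request:
jog_arm([
  [[1,2.6,-4.9,1.2,0.03],[1,2.6,-4.9,1.2,0.03],[1,2.4,-4.9,1.2,0.029],[1,0,0,0,0],[1,0,0,0,0]],
])

```text
time_s: 1.72
tcp_pos: [0.4998, 0.1002, 0.377]
eef_rot: [180.0, 0.1, 0.1]
contact_force: [-0.2, -0.3, 1.0]
gripper_width: 0.0875
gripper_force: 0.0
```

```bash
python3 - <<'E'
from h import *
s=r.get_state();print(s["tcp_pos"],s["eef_rot"])
c=r.camera_info("wrist");im=r.capture("wrist");np.save("w1.npy",c,allow_pickle=True)
print(c)
cv2.imwrite("pics/w1.png",im)
b=(.5125,.0712,np.radians(84.65))
E
```

```text
[0.49983747 0.10020551 0.37702041] [1.79995850e+02 5.26428257e-02 1.01830160e-01]
{'fx': 368.77190027326446, 'fy': 368.77190027326446, 'cx': 278.8101579060052, 'cy': 209.0819537419104, 'view': array([[ 2.30378634e-03, -9.99997076e-01, -7.35119656e-04,
         9.84436611e-02],
       [ 9.60778538e-01,  2.41728882e-03, -2.77306253e-01,
        -4.09102513e-01],
       [ 2.77307219e-01, -6.74328304e-05,  9.60781298e-01,
        -6.55503460e-01],
       [ 0.00000000e+00,  0.00000000e+00,  0.00000000e+00,
         1.00000000e+00]])}
```

View pics/w1.png

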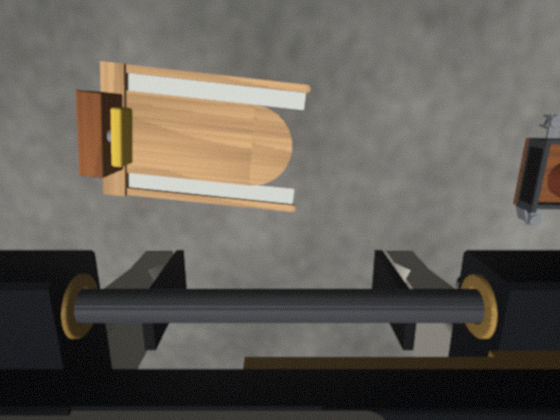

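```bash
python3 - <<'E'
from h import *
im=cv2.imread("pics/w1.png")
cv2.imwrite("pics/w1c.png",crop(im,110,60,210,160,3))
E
```

```text
(no output)
```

View pics/w1c.png

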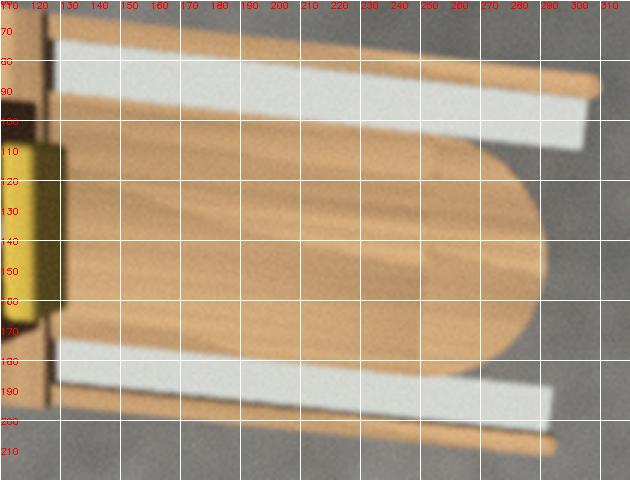

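```bash
python3 - <<'E'
from h import *
c=np.load("w1.npy",allow_pickle=True).item()
P=lambda u,v,z=0:ray(c,(110+u/3,60+v/3),z)[:2]
m=[P(587,98),P(583,150),P(552,386),P(548,430)]
f=[P(56,40),P(56,91,.008),P(58,340,.008),P(58,382)]
so=[P(600,80,.008),P(556,452,0),P(600,100,0)]
for n,a in(("mouth",m),("far",f),("strip",so)): print(n,np.round(a,4).tolist())
print("widths",np.linalg.norm(m[0]-m[3]),np.linalg.norm(m[1]-m[2]))
for a,b in((m[0],f[0]),(m[3],f[3])): d=b-a;print("yaw",np.degrees(np.arctan2(d[1],d[0])),np.linalg.norm(d))
print("mid",(m[0]+m[3])/2,(m[1]+m[2])/2)
y=np.radians(84.65)
# buffer face top corners z=.073 and bottom z=.037
print("buf",P(67,148,.073),P(67,308,.073),(.5125+.215*np.cos(y),.0712+.215*np.sin(y)))
# trolley nose panel top corners in the wrist picture
print("nose top", [ray(c,x,.07)[:2].round(4) for x in((528,140),(517,206))])
E
```

```text
mouth [[0.5875, 0.0639], [0.5651, 0.0652], [0.4561, 0.0777], [0.4343, 0.0793]]
far [[0.6113, 0.2977], [0.5897, 0.297], [0.4793, 0.3083], [0.4575, 0.3138]]
strip [[0.5948, 0.059], [0.4232, 0.0753], [0.5867, 0.0581]]
widths 0.15398195877775478 0.1097477855394811
yaw 84.19471064359887 0.23501321873837444
yaw 84.35351095745605 0.23559053270197333
mid [0.51088931 0.07163118] [0.51060845 0.07146361]
buf [0.5667513  0.26978633] [0.50453544 0.27649608] (np.float64(0.5325464894653825), np.float64(0.28526339775896836))
nose top [array([ 0.5324, -0.1981]), array([ 0.4505, -0.1998])]
```

Request:
jog_arm([
  [[1,-0.2,-5.8,-0.3,0],[1,-0.2,-5.8,-0.3,0],[1,-0.2,-5.8,-0.3,0],[1,-0.2,-5.8,-0.3,0],[1,-0.2,-5.8,-0.3,0],[1,-0.2,-5.8,-0.2,0],[1,-0.2,-5.8,0,0],[1,0,-5.4,0,0]],
])

```text
time_s: 2.78
tcp_pos: [0.4865, -0.36, 0.3603]
eef_rot: [-180.0, 0.0, 0.3]
contact_force: [1.6, 1.4, 0.9]
gripper_width: 0.0878
gripper_force: 0.0
```

Request:
jog_arm([
  [[1,0,0,0,0],[1,0,0,0,0],[1,0,0,0,0]],
])

```text
time_s: 3.15
tcp_pos: [0.4866, -0.358, 0.3608]
eef_rot: [-180.0, -0.0, 0.3]
contact_force: [-1.3, 0.8, 0.2]
gripper_width: 0.0874
gripper_force: 0.0
```

```bash
python3 - <<'E'
from h import *
s=r.get_state();print(s["tcp_pos"],s["eef_rot"])
c=r.camera_info("wrist");im=r.capture("wrist");np.save("w2.npy",c,allow_pickle=True)
cv2.imwrite("pics/w2.png",im)
uv=proj(c,[[.486,-.391,.088],[.486,-.22,.07]]);print(uv)
x=int(uv[:,0].min())-60;y=int(uv[:,1].min())-90
x=max(x,0);y=max(y,0);print(x,y)
cv2.imwrite("pics/w2c.png",crop(im,x,y,260,190,3))
E
```

```text
[ 0.48656392 -0.35800201  0.36080832] [-1.79999590e+02 -2.07090811e-02  3.06196501e-01]
[[307.38254181 172.46659207]
 [161.02514944 168.838702  ]]
101 78
```

View pics/w2c.png

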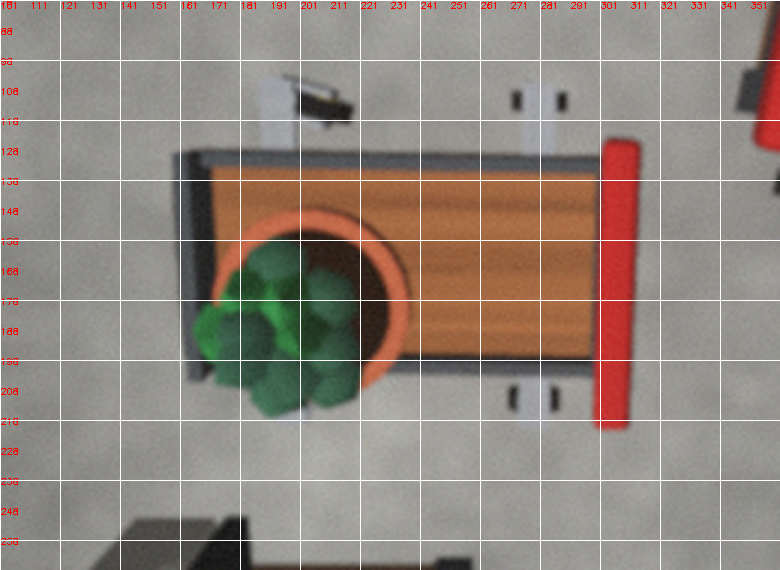

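```bash
python3 - <<'E'
from fit import *
c=np.load("w2.npy",allow_pickle=True).item()
P=lambda u,v,z=0:ray(c,(101+u/3,78+v/3),z)[:2]
H=[P(621,141,.095),P(612,428,.095)];N=[P(173,155,.07),P(188,380,.07)]
R=[P(602,155,.052),P(594,376,.052),P(402,374,.052),P(208,151,.052)]
W=[P(540,85,.03),P(533,428,.03),P(541,100,.012),P(534,397,.012)]
for n,a in(("H",H),("N",N),("R",R),("W",W)):
    print(n,np.round(a,4).tolist(),np.mean(a,0).round(4),np.linalg.norm(a[0]-a[1]),np.degrees(np.arctan2(*(a[0]-a[1])[::-1]))+90)
d=np.mean(N,0)-np.mean(H,0);print(d,np.degrees(np.arctan2(d[1],d[0])),np.linalg.norm(d))
print("rim side yaw",np.degrees(np.arctan2(*(R[3]-R[0])[::-1])))
print("pot",P(312,308,.104), "castor L/R top wheel",P(322,105,.012))
E
```

```text
H [[0.5388, -0.3897], [0.431, -0.3892]] [ 0.4849 -0.3895] 0.10778526383083459 89.74942820125219
N [[0.5312, -0.221], [0.4423, -0.2196]] [ 0.4867 -0.2203] 0.08894696733529939 89.08156098646741
R [[0.531, -0.3856], [0.4401, -0.3844], [0.4404, -0.3038], [0.5316, -0.2293]] [ 0.4858 -0.3258] 0.09089527637079685 89.20113539749899
W [[0.5574, -0.3609], [0.4099, -0.3589], [0.5511, -0.3615], [0.4191, -0.3593]] [ 0.4844 -0.3601] 0.1474939267530115 89.21747945481079
[0.00182275 0.16916129] 89.38264890274134 0.16917111137565727
rim side yaw 89.77039063502524
pot [ 0.47916816 -0.27799416] castor L/R top wheel [ 0.54847877 -0.26792025]
```

Request:
jog_arm([
  [[0,-0.15,-3.15,-2,-0.016],[0,0,0,-4,0],[0,0,0,-4,0],[0,0,0,-4,0],[0,0,0,-4,0],[0,0,0,-3,0],[0,0,0,0,0],[0,0,0,0,0]],
])

```text
time_s: 4.2
tcp_pos: [0.4856, -0.391, 0.1522]
eef_rot: [179.9, -0.1, -0.7]
contact_force: [0.4, -1.0, -0.1]
gripper_width: 0.0437
gripper_force: 0.0
```

```bash
python3 - <<'E'
from h import *
s=r.get_state();print(s["tcp_pos"],s["eef_rot"],s["contact_force"],s["gripper_width"])
im=r.capture("side");sc=r.capture("scene")
cv2.imwrite("pics/s3.png",np.hstack([crop(im,270,180,100,120,4),crop(sc,160,130,100,120,4)]))
E
```

```text
[ 0.48560744 -0.39097352  0.1522406 ] [ 1.79931357e+02 -9.28583423e-02 -6.58326156e-01] [ 0.3508504  -1.01878977 -0.10780518] 0.04371889315988058
```

View pics/s3.png

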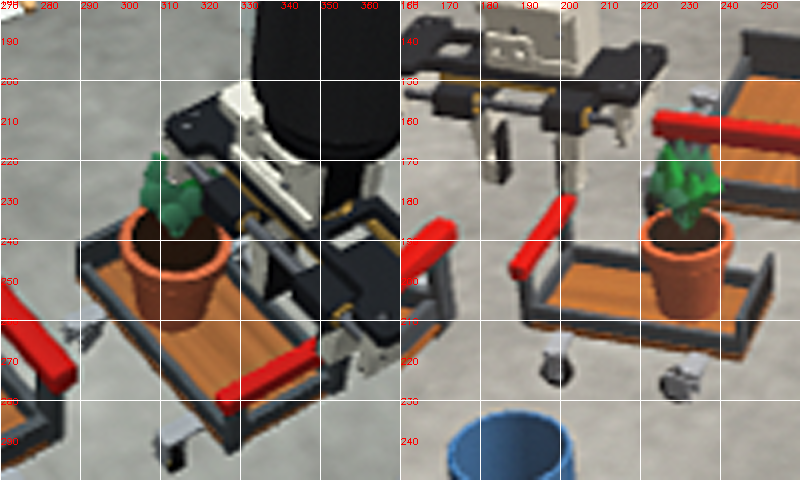

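Request:
jog_arm([
  [[0,0,0.1,-2.5,0],[0,0,0,-2.2,0],[0,0,0,0,0],[0,0,0,0,0],[-1,0,0,0,0],[-1,0,0,0,0],[-1,0,0,0,0],[-1,0,0,0,0]],
], force=20)

```text
time_s: 5.3
tcp_pos: [0.4846, -0.39, 0.1037]
eef_rot: [180.0, -0.0, -0.7]
contact_force: [1.1, -0.7, 0.9]
gripper_width: 0.0137
gripper_force: 20.0
```

```bash
python3 - <<'E'
from h import *
s=r.get_state();print(s["tcp_pos"],s["eef_rot"],s["contact_force"],s["gripper_width"],s["moment"])
E
```

```text
[ 0.48460785 -0.39004044  0.10371391] [ 1.79995819e+02 -7.00306868e-03 -7.31892584e-01] [ 1.11257178 -0.68055222  0.93607939] 0.013667500197601327 [-0.03870106 -0.04524533 -0.02623836]
```

Request:
jog_arm([
  [[-1,0,0.4,0,0],[-1,0.01,0.8,0,0],[-1,0.01,1,0,0],[-1,0.01,1,0,0],[-1,0.01,1,0,0],[-1,0.01,1,0,0],[-1,0.02,1,0,0],[-1,0.01,1,0,0]],
])

```text
time_s: 6.3
tcp_pos: [0.4856, -0.3174, 0.1037]
eef_rot: [180.0, -0.0, -0.7]
contact_force: [0.5, -0.9, 3.8]
gripper_width: 0.0143
gripper_force: 20.0
```

Request:
jog_arm([
  [[-1,0.01,1,0,0],[-1,0.01,1,0,0],[-1,0.02,1,0,0],[-1,0.01,0.8,0,0],[-1,0.01,0.6,0,0],[-1,0,0.4,0,0],[-1,0,0,0,0],[-1,0,0,0,0]],
])

```text
time_s: 7.3
tcp_pos: [0.4861, -0.27, 0.1036]
eef_rot: [-180.0, -0.0, -0.7]
contact_force: [1.7, 0.7, 4.4]
gripper_width: 0.0134
gripper_force: 20.0
```

```bash
python3 - <<'E'
from h import *
s=r.get_state();p=s["tcp_pos"];print(p,s["eef_rot"],s["contact_force"],s["gripper_width"],s["moment"])
im=r.capture("side");sc=r.capture("scene")
np.save("w4.npy",r.camera_info("wrist"),allow_pickle=True);w=r.capture("wrist")
cv2.imwrite("pics/w4.png",w)
a=crop(im,230,170,100,100,4);b=crop(sc,215,130,100,100,4)
cv2.imwrite("pics/s4.png",np.vstack([np.hstack([a,b])[:300+0], np.hstack([cv2.resize(w,(400,300)),np.zeros((300,400,3),np.uint8)])]) if 0 else np.hstack([a,b,]))
th=np.radians(89.35);e=np.radians(84.3)
bx=np.array([np.cos(e),np.sin(e)]);by=np.array([-bx[1],bx[0]])
A=p[:2]+.03*np.array([np.cos(th),np.sin(th)])-np.array([.5108,.0715]);print("axle in bay",A@bx,A@by)
E
```

```text
[ 0.4861255  -0.27004283  0.10362617] [-1.79995704e+02 -1.90953793e-02 -7.38612864e-01] [1.73712814 0.69546408 4.37138757] 0.013440729175702102 [ 0.27066779 -0.90263884 -0.01943113]
axle in bay -0.3124212177432041 -0.006728696993431343
```

View pics/s4.png

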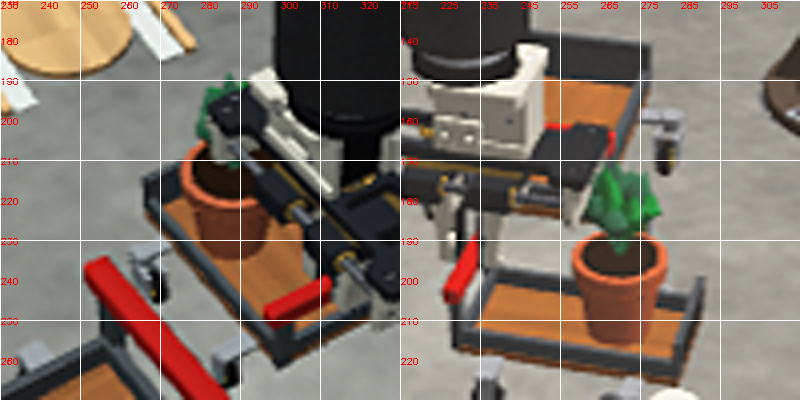

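```bash
python3 - <<'E'
import numpy as np
p=np.array([.4861,-.2700]);e=np.radians(84.3);t0=np.radians(89.26)
# tool yaw -0.74 => heading 89.26
u=lambda t:np.array([np.cos(t),np.sin(t)])
A=p+.03*u(t0);L=.152;n=15;prev=p;tot=0
bx=u(e);by=np.array([-bx[1],bx[0]])
for i in range(n):
    t1=t0+(e-t0)*(i+1)/n;tm=t0+(e-t0)*(i+.5)/n
    A=A+L/n*u(tm);h=A-.03*u(t1)
    print(i,((h-p)*100).round(3));prev=h
print("turn",(e-t0)/n); q=A-[.5108,.0715];print(q@bx,q@by)
E
```

```text
0 [-1.000e-03  1.013e+00]
1 [0.003 2.027]
2 [0.014 3.04 ]
3 [0.03  4.054]
4 [0.052 5.067]
5 [0.08 6.08]
6 [0.114 7.093]
7 [0.153 8.106]
8 [0.199 9.118]
9 [ 0.25 10.13]
10 [ 0.307 11.142]
11 [ 0.37  12.154]
12 [ 0.439 13.165]
13 [ 0.514 14.176]
14 [ 0.594 15.186]
turn -0.0057712220599279275
-0.1605665840323981 -0.00017092001376044897
```

Request:
jog_arm([
  [[-1,0,1.01,0,-0.0058],[-1,0,1.01,0,-0.0058],[-1,0.01,1.01,0,-0.0058],[-1,0.02,1.01,0,-0.0058],[-1,0.02,1.01,0,-0.0058],[-1,0.03,1.01,0,-0.0058],[-1,0.03,1.01,0,-0.0058],[-1,0.04,1.01,0,-0.0058]],
])

```text
time_s: 8.45
tcp_pos: [0.4872, -0.1885, 0.1036]
eef_rot: [180.0, 0.0, -3.4]
contact_force: [0.8, -1.4, 4.6]
gripper_width: 0.0138
gripper_force: 20.0
```

Request:
jog_arm([
  [[-1,0.05,1.01,0,-0.0058],[-1,0.05,1.01,0,-0.0058],[-1,0.06,1.01,0,-0.0058],[-1,0.06,1.01,0,-0.0058],[-1,0.07,1.01,0,-0.0058],[-1,0.07,1.01,0,-0.0058],[-1,0.08,1.01,0,-0.0057],[-1,0,0,0,0]],
])

```text
time_s: 9.45
tcp_pos: [0.4912, -0.1175, 0.1035]
eef_rot: [-180.0, 0.1, -5.7]
contact_force: [0.6, 1.7, 6.5]
gripper_width: 0.0139
gripper_force: 20.0
```

Request:
jog_arm([
  [[-1,0,0,0,0],[-1,0,0,0,0]],
])

```text
time_s: 9.7
tcp_pos: [0.4912, -0.1179, 0.1035]
eef_rot: [-180.0, 0.1, -5.7]
contact_force: [0.1, 0.6, 7.2]
gripper_width: 0.014
gripper_force: 20.0
```

```bash
python3 - <<'E'
from h import *
s=r.get_state();p=s["tcp_pos"];print(p,s["eef_rot"],s["contact_force"],s["gripper_width"],s["moment"])
np.save("w5.npy",r.camera_info("wrist"),allow_pickle=True);w=r.capture("wrist")
cv2.imwrite("pics/w5.png",w)
sc=r.capture("scene");im=r.capture("side");cv2.imwrite("pics/scene5.png",sc);cv2.imwrite("pics/side5.png",im)
a=crop(im,200,150,100,100,4);b=crop(sc,265,160,100,100,4)
cv2.imwrite("pics/s5.png",np.hstack([a,b]))
e=np.radians(84.3);bx=np.array([np.cos(e),np.sin(e)]);by=np.array([-bx[1],bx[0]])
A=p[:2]-np.array([.5108,.0715]);print("handle in bay",A@bx,A@by)
E
```

```text
[ 0.49116287 -0.11794072  0.10351483] [-1.79996539e+02  6.34161308e-02 -5.71404881e+00] [0.12354702 0.61420145 7.19998638] 0.01400646292940797 [ 0.32828291 -0.1274039   0.02288692]
handle in bay -0.19045439433356615 0.000724832991472772
```

View pics/s5.png

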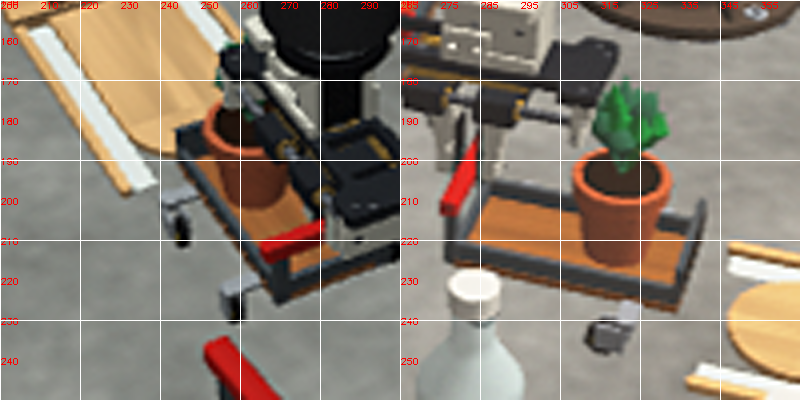

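```bash
python3 - <<'E'
from h import *
t=np.radians(84.29);R=np.array([[np.cos(t),-np.sin(t)],[np.sin(t),np.cos(t)]])
o=np.array([.4912,-.1179])+R@[.085,0]
W=lambda x,y,z:[*(o+R@[x,y]),z]
print("side: L wheel, pivot, nose top L, rear bottom L",proj(cam("side"),[W(.036,.066,.012),W(.052,.066,.03),W(.085,.045,.07),W(-.085,.045,.026)]).round(1).tolist())
print("scene: R wheel, pivot, nose corners",proj(cam("scene"),[W(.036,-.066,.012),W(.052,-.066,.03),W(.085,.045,.07),W(.085,-.045,.07),W(.085,-.045,.026),W(-.085,-.055,.088)]).round(1).tolist())
print(proj(cam("side"),[W(.041,.074,.012),W(.041,.058,.012)]),proj(cam("scene"),[W(.041,-.074,.012),W(.041,-.058,.012)]))
E
```

```text
side: L wheel, pivot, nose top L, rear bottom L [[244.4, 207.0], [241.8, 199.6], [242.7, 181.3], [268.4, 226.8]]
scene: R wheel, pivot, nose corners [[315.5, 244.1], [321.5, 240.4], [342.0, 209.5], [336.0, 227.3], [334.4, 239.5], [277.0, 212.0]]
[[241.32875447 206.9032262 ]
 [246.08137873 205.18467197]] [[316.58957544 246.16664871]
 [317.8807131  242.71684155]]
```

Request:
jog_arm([
  [[-1,0.04,0.4,0.04,0],[-1,0.08,0.8,0,0],[-1,0.08,0.8,0,0],[-1,0.08,0.8,0,0],[-1,0.08,0.8,0,0],[-1,0.08,0.8,0,0],[-1,0.08,0.8,0,0],[-1,0.08,0.8,0,0]],
])

```text
time_s: 10.85
tcp_pos: [0.4975, -0.058, 0.1037]
eef_rot: [180.0, 0.0, -5.7]
contact_force: [-2.2, -0.7, 2.9]
gripper_width: 0.0137
gripper_force: 20.0
```

Request:
jog_arm([
  [[-1,0.08,0.8,0,0],[-1,0.08,0.8,0,0],[-1,0.08,0.8,0,0],[-1,0.08,0.8,0,0],[-1,0.08,0.8,0,0]],
])

```text
time_s: 11.48
tcp_pos: [0.5021, -0.0179, 0.1039]
eef_rot: [-180.0, -0.0, -5.7]
contact_force: [0.1, -1.0, -2.4]
gripper_width: 0.0135
gripper_force: 20.0
```

```bash
cat > st.py <<'E'
from h import *
s=r.get_state();p=s["tcp_pos"];print(p.round(4),s["eef_rot"].round(2),s["contact_force"].round(2),s["gripper_width"],s["moment"].round(2),s["time_s"])
e=np.radians(84.3);bx=np.array([np.cos(e),np.sin(e)]);by=np.array([-bx[1],bx[0]])
A=p[:2]-np.array([.5108,.0715]);print("handle in bay",A@bx,A@by,"F along",s["contact_force"][:2]@bx,s["contact_force"][:2]@by)
E
python3 st.py
```

```text
[ 0.5021 -0.0179  0.1039] [-1.7999e+02 -2.0000e-02 -5.7100e+00] [ 0.14 -0.97 -2.38] 0.013521157587348632 [-0.28 -0.05  0.02] 11.475
handle in bay -0.08985160030989948 -0.00019103526867486403 F along -0.949883968553595 -0.23858135399129562
```

Request:
jog_arm([
  [[-1,0.08,0.8,-0.02,0],[-1,0.08,0.8,0,0],[-1,0.08,0.8,0,0],[-1,0.08,0.8,0,0],[-1,0.08,0.8,0,0],[-1,0.08,0.8,0,0],[-1,0.08,0.8,0,0],[-1,0.08,0.8,0,0]],
])

```text
time_s: 12.48
tcp_pos: [0.5084, 0.046, 0.1038]
eef_rot: [-180.0, -0.0, -5.7]
contact_force: [1.2, -1.2, -0.3]
gripper_width: 0.0139
gripper_force: 20.0
```

Request:
jog_arm([
  [[-1,0.08,0.8,0,0],[-1,0.08,0.8,0,0],[-1,0.08,0.8,0,0],[-1,0.08,0.8,0,0],[-1,0.06,0.6,0,0],[-1,0.04,0.4,0,0],[-1,0.02,0.2,0,0],[-1,0,0,0,0]],
])

```text
time_s: 13.48
tcp_pos: [0.5128, 0.0897, 0.1038]
eef_rot: [-180.0, -0.0, -5.7]
contact_force: [1.2, 0.7, -0.7]
gripper_width: 0.0141
gripper_force: 20.0
```

```bash
python3 st.py
```

```text
[0.5128 0.0897 0.1038] [-1.7998e+02 -1.0000e-02 -5.7100e+00] [ 1.25  0.71 -0.67] 0.014136382582926082 [ 0.19 -0.47 -0.04] 13.475
handle in bay 0.018311745119645177 -0.0001370795025179739 F along 0.8310195951588941 -1.171523883418811
```

Request:
jog_arm([
  [[-1,0.03,0.3,0,0],[-1,0.04,0.4,0,0],[-1,0.04,0.4,0,0],[-1,0.03,0.3,0,0],[-1,0.02,0.2,0,0],[-1,0.01,0.1,0,0],[-1,0,0,0,0]],
])

```text
time_s: 14.35
tcp_pos: [0.5144, 0.1067, 0.1038]
eef_rot: [-180.0, -0.0, -5.7]
contact_force: [1.7, 0.6, 0.0]
gripper_width: 0.0139
gripper_force: 20.0
```

Request:
jog_arm([
  [[-1,0.01,0.1,0,0],[-1,0.01,0.1,0,0],[-1,0.01,0.1,0,0],[-1,0.01,0.1,0,0]],
])

```text
time_s: 14.85
tcp_pos: [0.5148, 0.1105, 0.1038]
eef_rot: [180.0, -0.0, -5.7]
contact_force: [0.6, -1.1, 0.5]
gripper_width: 0.0135
gripper_force: 20.0
```

Request:
jog_arm([
  [[-1,0.01,0.1,0,0],[-1,0.01,0.1,0,0]],
])

```text
time_s: 15.1
tcp_pos: [0.515, 0.1126, 0.1038]
eef_rot: [-180.0, -0.0, -5.7]
contact_force: [0.7, -1.1, 0.8]
gripper_width: 0.014
gripper_force: 20.0
```

```bash
python3 st.py
```

```text
[0.515  0.1126 0.1038] [-1.80e+02 -1.00e-02 -5.71e+00] [ 0.67 -1.15  0.83] 0.01404481439797051 [-0.33 -0.62 -0.06] 15.1
handle in bay 0.041270702250418755 -0.00012427079716503572 F along -1.073141741303594 -0.7769611860241413
```

Request:
jog_arm([
  [[-1,0.01,0.1,0,0],[-1,0.01,0.1,0,0]],
])

```text
time_s: 15.35
tcp_pos: [0.5152, 0.1145, 0.1038]
eef_rot: [180.0, -0.0, -5.7]
contact_force: [1.9, -0.7, 0.6]
gripper_width: 0.0133
gripper_force: 20.0
```

Request:
jog_arm([
  [[-1,0.01,0.1,0,0],[-1,0,0,0,0]],
])

```text
time_s: 15.6
tcp_pos: [0.5153, 0.1156, 0.1038]
eef_rot: [-180.0, -0.0, -5.7]
contact_force: [1.1, -0.5, -0.2]
gripper_width: 0.014
gripper_force: 20.0
```

Request:
jog_arm([
  [[-1,0.01,0.1,0,0],[-1,0,0,0,0]],
])

```text
time_s: 15.85
tcp_pos: [0.5154, 0.1166, 0.1038]
eef_rot: [-180.0, -0.0, -5.7]
contact_force: [2.0, -0.2, 0.8]
gripper_width: 0.0138
gripper_force: 20.0
```

Request:
jog_arm([
  [[-1,0.01,0.1,0,0],[-1,0,0,0,0]],
])

```text
time_s: 16.1
tcp_pos: [0.5155, 0.1175, 0.1038]
eef_rot: [-180.0, -0.0, -5.7]
contact_force: [1.1, -0.8, 0.4]
gripper_width: 0.0136
gripper_force: 20.0
```

Request:
jog_arm([
  [[-1,0,0.1,0,0],[-1,0,0,0,0]],
])

```text
time_s: 16.35
tcp_pos: [0.5154, 0.1183, 0.1038]
eef_rot: [180.0, 0.0, -5.7]
contact_force: [1.6, -2.4, 1.3]
gripper_width: 0.0138
gripper_force: 20.0
```

Request:
jog_arm([
  [[-1,0.01,0.05,0,0],[-1,0,0,0,0]],
])

```text
time_s: 16.6
tcp_pos: [0.5154, 0.1187, 0.1037]
eef_rot: [180.0, 0.0, -5.7]
contact_force: [2.4, -3.7, 1.2]
gripper_width: 0.0138
gripper_force: 20.0
```

Request:
jog_arm([
  [[-1,0,0.05,0,0],[-1,0,0,0,0]],
])

```text
time_s: 16.85
tcp_pos: [0.5154, 0.1191, 0.1037]
eef_rot: [180.0, 0.0, -5.7]
contact_force: [1.6, -5.5, 1.7]
gripper_width: 0.0137
gripper_force: 20.0
```

Request:
jog_arm([
  [[-1,0,0.05,0,0],[-1,0,0,0,0]],
])

```text
time_s: 17.1
tcp_pos: [0.5154, 0.1195, 0.1037]
eef_rot: [180.0, 0.0, -5.7]
contact_force: [1.2, -4.9, 2.8]
gripper_width: 0.0135
gripper_force: 20.0
```

Request:
jog_arm([
  [[-1,0,0.05,0,0],[-1,0,0,0,0]],
])

```text
time_s: 17.35
tcp_pos: [0.5153, 0.1198, 0.1037]
eef_rot: [179.9, 0.0, -5.7]
contact_force: [1.2, -5.5, 2.5]
gripper_width: 0.0139
gripper_force: 20.0
```

Request:
jog_arm([
  [[-1,0,0.05,0,0],[-1,0,0,0,0]],
])

```text
time_s: 17.6
tcp_pos: [0.5153, 0.1201, 0.1037]
eef_rot: [179.9, 0.0, -5.7]
contact_force: [1.8, -7.9, 1.9]
gripper_width: 0.0135
gripper_force: 20.0
```

Request:
jog_arm([
  [[-1,0,0.05,0,0],[-1,0,0,0,0]],
])

```text
time_s: 17.85
tcp_pos: [0.5152, 0.1204, 0.1037]
eef_rot: [179.9, 0.0, -5.7]
contact_force: [2.2, -7.8, 2.2]
gripper_width: 0.0139
gripper_force: 20.0
```

Request:
jog_arm([
  [[-1,0,0,0,0],[-1,0,0,0,0]],
])

```text
time_s: 18.1
tcp_pos: [0.5152, 0.1204, 0.1037]
eef_rot: [179.9, 0.0, -5.7]
contact_force: [3.0, -9.2, 1.9]
gripper_width: 0.0139
gripper_force: 20.0
```

Request:
jog_arm([
  [[-1,0,0.03,0,0],[-1,0,0,0,0],[-1,0,0,0,0],[-1,0,0,0,0]],
])

```text
time_s: 18.6
tcp_pos: [0.5152, 0.1205, 0.1037]
eef_rot: [179.9, 0.1, -5.7]
contact_force: [2.0, -8.6, 2.0]
gripper_width: 0.0138
gripper_force: 20.0
```

Request:
jog_arm([
  [[-1,0,0,0,0],[-1,0,0,0,0],[-1,0,0,0,0],[-1,0,0,0,0],[-1,0,0,0,0],[-1,0,0,0,0]],
])

```text
time_s: 19.35
tcp_pos: [0.5152, 0.1205, 0.1037]
eef_rot: [179.9, 0.1, -5.7]
contact_force: [3.2, -8.4, 3.2]
gripper_width: 0.0138
gripper_force: 20.0
```

```bash
python3 st.py
```

```text
[0.5152 0.1205 0.1037] [ 1.7989e+02  5.0000e-02 -5.7300e+00] [ 3.18 -8.36  3.22] 0.013760020069920165 [-3.27 -0.87 -0.13] 19.35
handle in bay 0.04923436507349406 0.0005268627758372577 F along -8.00395470010569 -3.99660581287815
```

Request:
jog_arm([
  [[-1,0,0.06,0,0],[-1,0,0,0,0],[-1,0,0,0,0],[-1,0,0,0,0],[-1,0,0,0,0],[-1,0,0,0,0],[-1,0,0,0,0],[-1,0,0,0,0]],
])

```text
time_s: 20.35
tcp_pos: [0.5151, 0.1209, 0.1037]
eef_rot: [179.9, 0.1, -5.7]
contact_force: [2.6, -9.4, 4.2]
gripper_width: 0.0136
gripper_force: 20.0
```

Request:
jog_arm([
  [[-1,0,0,0,0],[-1,0,0,0,0]],
])

```text
time_s: 20.6
tcp_pos: [0.5151, 0.121, 0.1037]
eef_rot: [179.9, 0.1, -5.7]
contact_force: [2.5, -9.7, 2.7]
gripper_width: 0.0138
gripper_force: 20.0
```

Request:
jog_arm([
  [[-1,0,-0.1,0,0],[-1,0,-0.1,0,0],[-1,0,-0.1,0,0],[-1,0,-0.1,0,0],[-1,0,0,0,0]],
])

```text
time_s: 21.22
tcp_pos: [0.5152, 0.1184, 0.1037]
eef_rot: [180.0, 0.0, -5.7]
contact_force: [-2.5, -2.3, 4.2]
gripper_width: 0.0139
gripper_force: 20.0
```

Request:
jog_arm([
  [[0,0,0,0,0],[0,0,0,0,0],[0,0,0,0,0],[0,0,0,0,0],[0,0,0,1,0],[0,0,0,3,0],[0,0,0,4,0],[0,0,0,4,0]],
])

```text
time_s: 22.22
tcp_pos: [0.5155, 0.1183, 0.2257]
eef_rot: [-180.0, -0.0, -5.7]
contact_force: [0.6, 0.4, 0.2]
gripper_width: 0.0437
gripper_force: 0.0
```

Request:
jog_arm([
  [[0,0,0,5,0],[0,0,0,5,0],[0,0,0,5,0],[0,0,-3,0,0],[0,0,-3,0,0],[0,0,0,0,0],[0,0,0,0,0],[0,0,0,0,0]],
])

```text
time_s: 23.22
tcp_pos: [0.5155, 0.0589, 0.3739]
eef_rot: [-180.0, -0.0, -5.7]
contact_force: [-0.9, -0.2, -0.4]
gripper_width: 0.0437
gripper_force: 0.0
```

```bash
python3 - <<'E'
from h import *
c=r.camera_info("wrist");im=r.capture("wrist");sc=r.capture("scene");sd=r.capture("side")
for n,i in(("w",im),("sc",sc),("sd",sd)): cv2.imwrite(f"pics/end_{n}.png",i)
print(r.get_state()["tcp_pos"],r.get_state()["time_s"])
def blobs(img,cc,z,f,mn):
    h=cv2.cvtColor(img,cv2.COLOR_BGR2HSV);m=f(h).astype(np.uint8)
    k,l,st,ce=cv2.connectedComponentsWithStats(m)
    for j in range(1,k):
        if st[j,4]>mn: print(st[j].tolist(),ce[j].round(1),ray(cc,ce[j],z)[:2].round(4))
red=lambda h:((h[...,0]<5)|(h[...,0]>174))&(h[...,1]>190)&(h[...,2]>90)
ora=lambda h:(h[...,0]>5)&(h[...,0]<13)&(h[...,1]>120)&(h[...,2]>150)
for n,i in(("wrist",im),("scene",sc),("side",sd)):
    print(n);blobs(i,cam(n),.088,red,40);print(" pot rim");blobs(i,cam(n),.104,ora,60)
t=np.radians(84.3);R=np.array([[np.cos(t),-np.sin(t)],[np.sin(t),np.cos(t)]])
o=np.array([.5152,.118])+R@[.085,0]
print("expected handle",.5152,.118,"wheels px L,R wrist/side", [proj(cam(n),[[*(o+R@[.036,y]),.012] for y in(.066,-.066)]).round(0).tolist() for n in("wrist","side")])
E
```

```text
[0.51554351 0.05886368 0.37363588] 23.375
wrist
[222, 138, 12, 82, 515] [227.6 179.4] [0.5099 0.1191]
[548, 282, 12, 7, 74] [554.  285.2] [ 0.3331 -0.2763]
 pot rim
[40, 131, 35, 80, 1421] [ 56.8 168.9] [0.5436 0.3051]
[105, 138, 118, 74, 4356] [176.5 165.2] [0.5345 0.171 ]
[539, 272, 21, 5, 62] [549.5 274.3] [ 0.3582 -0.2571]
[538, 323, 22, 41, 553] [548.6 340.3] [ 0.2638 -0.2655]
scene
[224, 158, 44, 11, 133] [246.3 161.3] [ 0.2871 -0.2841]
[139, 185, 35, 32, 333] [156.2 200.5] [ 0.5757 -0.478 ]
[359, 206, 9, 23, 93] [362.9 217.2] [0.5116 0.1167]
 pot rim
[110, 0, 7, 12, 68] [113.    4.9] [-1.8259 -1.9473]
[118, 0, 17, 8, 92] [124.8   2.5] [-1.9389 -1.9061]
[112, 8, 17, 17, 171] [120.1  16.2] [-1.4842 -1.7024]
[122, 18, 17, 16, 155] [130.2  25.3] [-1.2595 -1.5075]
[133, 29, 9, 12, 71] [136.8  34.7] [-1.0526 -1.3558]
[127, 41, 15, 17, 111] [134.6  49.2] [-0.7617 -1.2231]
[131, 64, 14, 17, 126] [137.4  71.8] [-0.4101 -1.0293]
[140, 74, 9, 12, 62] [143.8  79.4] [-0.3196 -0.9514]
[125, 80, 15, 18, 123] [132.   88.2] [-0.1989 -0.9499]
[134, 86, 14, 16, 107] [140.9  93.5] [-0.1505 -0.8827]
[129, 101, 14, 17, 83] [135.9 108.7] [ 0.0093 -0.8257]
[245, 149, 20, 10, 89] [254.2 153.4] [ 0.2554 -0.2649]
[392, 213, 27, 18, 102] [405.5 223. ] [0.5326 0.2301]
side
[231, 154, 32, 13, 89] [245.5 159.8] [0.5135 0.1221]
[251, 234, 38, 44, 370] [269.5 254.9] [ 0.365  -0.2476]
[374, 244, 54, 27, 339] [399.6 256.3] [ 0.6334 -0.4351]
 pot rim
expected handle 0.5152 0.118 wheels px L,R wrist/side [[[151.0, 211.0], [142.0, 115.0]], [[215.0, 164.0], [250.0, 153.0]]]
```

```bash
python3 - <<'E'
from h import *
def bar(im,c,win):
    h=cv2.cvtColor(im,cv2.COLOR_BGR2HSV);m=(((h[...,0]<5)|(h[...,0]>174))&(h[...,1]>170)&(h[...,2]>90)).astype(np.uint8)
    M=np.zeros_like(m);x,y,w,g=win;M[y:y+g,x:x+w]=m[y:y+g,x:x+w]
    bx=cv2.boxPoints(cv2.minAreaRect(cv2.findNonZero(M)))
    P=np.array([ray(c,b,.095)[:2] for b in bx]);print(bx.round(1).tolist(),P.mean(0).round(4),P.round(4).tolist())
c2=np.load("w2.npy",allow_pickle=True).item()
bar(cv2.imread("pics/w2.png"),c2,(290,115,30,120))
c=cam("wrist");im=cv2.imread("pics/end_w.png");bar(im,c,(215,120,30,120))
g=cv2.cvtColor(im,cv2.COLOR_BGR2GRAY)
print("R track rows v108..122 / cols 120..170");print(g[100:126:2,118:176:3])
print("L track");print(g[200:228:2,126:190:3])
E
```

```text
[[297.8999938964844, 218.89999389648438], [302.0, 124.69999694824219], [313.29998779296875, 125.0999984741211], [309.20001220703125, 219.39999389648438]] [ 0.4859 -0.3885] [[0.4331, -0.381], [0.5391, -0.3833], [0.5387, -0.3954], [0.4326, -0.3941]]
[[220.6999969482422, 128.10000610351562], [232.10000610351562, 127.80000305175781], [234.6999969482422, 219.89999389648438], [223.3000030517578, 220.1999969482422]] [0.5157 0.1171] [[0.5694, 0.1176], [0.5685, 0.105], [0.4619, 0.1162], [0.4628, 0.1298]]
R track rows v108..122 / cols 120..170
[[201 200 199 200 198 199 199 197 200 196 195 201 201 201 197 198 196 199
  196 197]
 [205 205 206 204 203 203 202 203 204 204 205 202 203 203 202 202 203 203
  201 203]
 [215 216 216 217 216 214 214 213 213 212 213 215 214 211 211 211 210 212
  211 207]
 [241 242 242 242 239 240 240 238 239 238 240 242 239 241 241 241 240 239
  240 239]
 [239 229 223 213 219 216 201 210 162 181 245 241 241 241 243 242 242 243
  242 243]
 [215 179 173 144 142 190 179 182 112 117 216 227 243 243 242 242 241 241
  242 241]
 [193 175 173 167 130 174  86  94  72  56  68 119 
[... 1156 characters left out ...]
1  76 241 242 240 241 241 241
  241 242 242 241]
 [ 87 112 149 173 166  84  45  40  44  43  94 201 240 241 242 242 240 242
  241 240 241 241]
 [117 167 179 178 176  85  82  91  84  92 125 147 146 158 157 157 157 154
  155 163 153 161]
 [191 190 178 180 177 143 171 176 170 176 189 185 190 185 184 186 188 185
  186 187 189 188]
 [205 200 189 180 195 192 203 202 203 201 203 199 203 202 201 202 199 199
  200 201 197 198]
 [202 205 200 202 202 203 202 203 206 205 203 203 201 202 201 204 204 202
  204 201 200 200]
 [159 161 157 165 169 173 165 167 168 166 168 168 169 175 171 172 170 172
  170 175 172 166]
 [146 146 150 153 153 150 149 148 151 153 149 149 149 156 159 161 157 158
  154 154 157 151]]
```

```bash
python3 -c "
from plant import r
print(r.close_job())"
```

```text
the job is handed in; nothing more can be done
None
```

I parked the trolley nose-first against the buffer after holding it there at about 9 N for roughly 1 s, then released it and handed the job in. Final camera measurements put it about on the bay's middle line with both castors in their tracks and looking straight. I did not measure the pot's tilt, and no verdict came back.

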